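# Restock the covered bottle bay at the print station

### The arm

A 6-joint arm with a two-finger parallel gripper is mounted at the origin on the work surface. World frame = base frame: x ahead of the robot, y to its left, z up, the work surface at z = 0. Lengths are in m, angles in degrees, forces in N, time in s.
With the tool pointing down it reaches from about 0.25 to 0.725 m from the base axis. Payload 9.7 kg.
Tool frame: the origin (TCP) lies between the finger pads; the fingertips stand bot.tcp_to_tips ahead of it and the grasp point (between the pads) lies 2 mm behind it (bot.tcp_to_tips is the distance from the TCP to the fingertips, in m); z points along the fingers, y is the line along which they close (so a half turn about z gives the same grasp; the last joint's range is limited). The gripper opens to 85 mm and grips with 20 to 120 N. Pads are 22 mm wide; open, the fingers measure 114 mm over their backs; the gripper's body (76 mm by 85 mm) begins 54 mm behind the grasp point. The pads swing forward as they close: fully open they stand 13 mm farther back than shut.
Start: joints at [-75.344, 4.979, 10.078, 95.1, 0, 90], TCP at [0.139, -0.532, 0.213] pointing down, gripper open.
Joint ranges: [-179.16, 179.16], [-48.56, 103.87], [-65.8, 70.77], [-126.05, 130.52], [-82.76, 87.17], [-180, 180]. Speed limits (degrees/s): [127.2, 127.2, 147.25, 180, 180, 180].

### API

Orientations are given as [roll, pitch, yaw] about the fixed x, y, z axes, in that order (R = Rz(yaw) Ry(pitch) Rx(roll)).
In Python, from workcell import sensors, camera, camera_params, bot gives the robot as it stands.
- The arm moves only by the tool apply_moves, never from a script. Its argument "motion" is a list of rows, each an object with "jaw": the opening, from -1 (shut) to 1 (fully open); "xyz": the shift along the tool's x, y, z in mm, a list of three; "twist": the turn about the tool's z in rad. A call has 1 to 5 rows; each row is the pose to reach, as a shift and turn from the pose commanded when the call began, along the tool's axes at that moment; what a row does not reach only later rows make up. A row lasts 1/8 s, in which the tool goes at most 62.5 mm and 10.7 degrees, less where a joint would pass 70% of its speed; a pose out of reach is approached as far as the arm can. A call with a gripper value outside its range is refused whole. The fingers move at their own pace and stop on an object; "grip_force" is the grip in N (left out, the last holds). Time passes only in rows, so rows that repeat a pose let the fingers close. It gives the time, the measured TCP pose, the force, the opening and the grip force at its end, in the units of the state.
- sensors.get_obs(): the state, without advancing time (a new reading comes with each control period).
- camera(name): name is "side" or "top" or "wrist"; returns (picture, depth): 400x640x3 uint8, red, green, blue; 400x640 float32, m along the optical axis (not along the pixel's ray), 0 where there is no reading.
- camera_params(name): a dict with "mtx" (3x3 intrinsics, pixels), "rvec" (rotation vector, rad) and "tvec" (3), from world to camera coordinates, as OpenCV has them. Camera axes: x right, y down, z forward; pixel columns grow to the right and rows downward; lengths in m; the calibration is good to about 2 mm. A picture is of the moment at which its call begins: read the wrist's pose just before it. camera_params takes no time and is no camera call; for the wrist camera it gives the pose at the moment of the call.
- bot.job_done(): hands the job in; it is judged then, once.
The state is a dict: "time": time; "q": joint angles; "qd": joint speeds; "joint_efforts": joint torques, N m; "ee_pos": TCP position; "tcp_rot": TCP orientation; "wrist_force": force on the tool from outside, world axes, zero at the start; "torque": the same for the moment, N m; "opening": finger opening in m; "grasp_force": force on a finger pad.
Only numpy, scipy, OpenCV 4.12 (cv2) and the standard library are available. Lean on these libraries where they do the work, as an engineer would, in place of code of your own. Each camera call takes 0.05 s, during which the arm holds its last target. There are 200 camera calls.

### The job

Pull the clear cover of the bottle bay down by its orange handle until it is fully open, set the three bottles down gently, upright, each in the cell whose pad has the colour of its cap, and let go of them; then push the cover back up until it is fully shut. Do not drop or tip the bottles, leave the silver jar in its cell, and leave everything else on the desk where it is.

Things in the scene. Friction and masses are not known exactly. Their poses are not given: they have to be found in the camera images.
- bay: grey fixed bay, 100 (x) x 236 (y) mm: a row of four cells along y, each 54 x 54 mm inside, floor 4 mm thick, walls 4 mm thick, 40 mm high. Cell centres at x -19, y -87, -29, 29, 87 mm. Behind them (+x) a ledge 40 mm high, then a clear back panel 112 mm high, inner face at x 46 mm. Origin: centre of underside, on the desk; -x is the front, towards the robot. Yaw within 0.14 rad
- cover (a joint): angle of the clear cover, hinged along the bottom of the bay's front: 0 shut, 1.5 rad fully open, swung down towards the robot. Stiff: stays where left (3 to 5 N at the handle). Front panel 252 mm wide, 108 mm high; top panel 98 mm deep over the cells; side cheeks. Shut, its top is 120 mm above the desk; open, the front panel lies flat and the top panel stands up at its end, 110 mm high
- cover_hinge (a point): point on the cover's hinge axis, middle of its width: 54 mm in front of the bay's origin, 12 mm above the desk
- cover_handle (a point): centre of the orange handle, a round bar 10 mm thick along the bay's y on two posts 110 mm apart, its axis 38 mm above the cover's top panel. With the cover shut it lies 75 mm behind and 146 mm above the hinge axis, and it turns with the cover
- bottle_blue: small closed bottle, straight round body diameter 42 mm and 66 mm high, white, narrower blue screw cap (diameter 32 mm, from 72 to 92 mm above the foot), 92 mm high in all, about 0.13 kg; starts standing on the desk. Origin: centre of its underside, z up along the bottle
- bottle_red: small closed bottle, straight round body diameter 40 mm and 66 mm high, black, narrower red screw cap (diameter 32 mm, from 72 to 92 mm above the foot), 92 mm high in all, about 0.13 kg; starts standing on the desk. Origin: centre of its underside, z up along the bottle
- bottle_yellow: small closed bottle, straight round body diameter 42 mm and 66 mm high, amber, narrower yellow screw cap (diameter 32 mm, from 72 to 92 mm above the foot), 92 mm high in all, about 0.13 kg; starts standing on the desk. Origin: centre of its underside, z up along the bottle
- pad_blue: thin blue pad (50 x 50 x 3 mm) on the floor of the cell meant for the blue-capped bottle; the rear ledge behind that cell has a blue label on its top. Fixed in the bay, x and y axes parallel to the bay's. Origin: centre of the pad's underside, at the middle of the cell; its top is 3 mm higher
- pad_red: thin red pad (50 x 50 x 3 mm) on the floor of the cell meant for the red-capped bottle; the rear ledge behind that cell has a red label on its top. Fixed in the bay, x and y axes parallel to the bay's. Origin: centre of the pad's underside, at the middle of the cell; its top is 3 mm higher
- pad_yellow: thin yellow pad (50 x 50 x 3 mm) on the floor of the cell meant for the yellow-capped bottle; the rear ledge behind that cell has a yellow label on its top. Fixed in the bay, x and y axes parallel to the bay's. Origin: centre of the pad's underside, at the middle of the cell; its top is 3 mm higher
- jar: silver jar with grey lid, diameter 42 mm, 78 mm high, standing in the fourth cell, to be left there. Origin: centre of its underside
- tin: steel tin, diameter 52 mm, 62 mm high, standing among the bottles; leave alone. Origin: centre of underside
- vase: green printed vase, 56 mm at its widest, 90 mm high, among the bottles; leave alone. Origin: centre of underside
- cup: orange open cup, rim diameter 60 mm, 75 mm high, among the bottles; leave alone. Origin: centre of underside
- coaster: grey printed square plate 95 x 95 x 5 mm lying on the desk near the robot; leave alone. Origin: centre of underside
- scraper: black plastic scraper 185 x 45 x 6 mm lying on the desk near the robot; leave alone. Origin: under its middle, x along it
- driver: screwdriver 160 mm long lying at the left of the desk; leave alone. x along it
Mind the look-alikes: they are no part of the job. Leave any purple look-alike of the bottle_red alone.

How it is judged (in metres and radians):
On the way, in this order (a step that is already met when the one before it is completed fails the run):
1. the cover is pulled down fully open (beyond 1.25 rad) (value of joint cover above 1.25 rad), for 0.2 s.
2. with the cover still down, each bottle stands upright on the pad of its cap's colour, released (horizontal distance between bottle_blue and pad_blue below 0.014 m and z of bottle_blue in the frame of pad_blue between -0.004 and 0.009 m and angle between each of bottle_blue, bottle_red, bottle_yellow's own z axis and vertical below 0.15 rad and contact force between the fingers and bottle_blue below 0.3 N and linear speed of each of bottle_blue, bottle_red, bottle_yellow below 0.03 m/s and horizontal distance between bottle_red and pad_red below 0.014 m and z of bottle_red in the frame of pad_red between -0.004 and 0.009 m and contact force between the fingers and bottle_red below 0.3 N and horizontal distance between bottle_yellow and pad_yellow below 0.014 m and z of bottle_yellow in the frame of pad_yellow between -0.004 and 0.009 m and contact force between the fingers and bottle_yellow below 0.3 N and value of joint cover above 0.9 rad), for 0.2 s.
At the end, for the whole second after the job is handed in: Each of the three bottles stands upright (within 0.15 rad) on the pad of its cap's colour (centre within 14 mm, foot on the pad), released and at rest; the silver jar is still upright in its cell; the cover is shut (below 0.08 rad) (horizontal distance between bottle_blue and pad_blue below 0.014 m and z of bottle_blue in the frame of pad_blue between -0.004 and 0.009 m and angle between each of bottle_blue, bottle_red, bottle_yellow, jar's own z axis and vertical below 0.15 rad and contact force between the fingers and bottle_blue below 0.3 N and linear speed of each of bottle_blue, bottle_red, bottle_yellow below 0.03 m/s and horizontal distance between bottle_red and pad_red below 0.014 m and z of bottle_red in the frame of pad_red between -0.004 and 0.009 m and contact force between the fingers and bottle_red below 0.3 N and horizontal distance between bottle_yellow and pad_yellow below 0.014 m and z of bottle_yellow in the frame of pad_yellow between -0.004 and 0.009 m and contact force between the fingers and bottle_yellow below 0.3 N and value of joint cover below 0.08 rad and distance of jar from where it was at the start of the episode below 0.03 m); the robot touches nothing.
It fails at once if a bottle is tipped (beyond 0.7 rad) (angle between any of bottle_blue, bottle_red, bottle_yellow's own z axis and vertical above 0.7 rad).
It fails at once if a bottle is dropped or slammed into its cell (faster than 0.5 m/s within 30 mm of the pad) ((horizontal distance between bottle_blue and pad_blue below 0.03 m and z of bottle_blue in the frame of pad_blue below 0.03 m and linear speed of bottle_blue above 0.5 m/s) or (horizontal distance between bottle_red and pad_red below 0.03 m and z of bottle_red in the frame of pad_red below 0.03 m and linear speed of bottle_red above 0.5 m/s) or (horizontal distance between bottle_yellow and pad_yellow below 0.03 m and z of bottle_yellow in the frame of pad_yellow below 0.03 m and linear speed of bottle_yellow above 0.5 m/s)).
It fails at once if the jar is lifted out of its cell or tipped (distance of jar from where it was at the start of the episode above 0.04 m or angle between jar's own z axis and vertical above 0.5 rad).
It fails at once if a bystander is knocked over or moved (tilt beyond 0.5 rad, or more than 40 mm) (distance of any of tin, vase, cup, coaster, scraper, driver from where it was at the start of the episode above 0.04 m or angle between any of tin, vase, cup's own z axis and vertical above 0.5 rad).
It also fails if it takes over 72 s, if anything falls off the work surface, if the arm or the gripper's body presses on something with over 40 N, if the wrist force passes 120 N, or if a joint passes its speed limit or range.

## Working session

There is one attempt and no reset: what is moved stays moved. The work goes in short steps, Python scripts to look and compute and a tool call to move; the robot and the scene stay as the last step left them, time stands still between calls to the robot, and variables do not carry over. Pictures are saved under pics/ and viewed, at most 10 in all, crops included, and the job is handed in when it is done.

Besides the shell and the picture viewer there is one more tool, called after ">>>" by a JSON object that holds its "op" and its "data", one argument or row to a line. apply_moves: Moves the arm, as the interface text tells. Its arguments: {"type":"object","properties":{"motion":{"type":"array","items":{"type":"object","properties":{"jaw":{"type":"number"},"xyz":{"type":"array","items":{"type":"number"}},"twist":{"type":"number"}}}},"grip_force":{"type":"number"}},"required":["motion"]}

```bash
mkdir -p pics; ls
cat > h.py <<'E'
import numpy as np, cv2
from workcell import sensors, camera, camera_params, bot
def P(n):
    p=camera_params(n); R=cv2.Rodrigues(np.array(p["rvec"],float))[0]
    return np.array(p["mtx"],float),R,np.array(p["tvec"],float).ravel()
def ray(n,uv,z,prm=None):
    K,R,t=prm or P(n); c=-R.T@t
    d=R.T@np.linalg.inv(K)@np.array([uv[0],uv[1],1.]); return c+d*(z-c[2])/d[2]
def cloud(n,D,prm=None):
    K,R,t=prm or P(n); v,u=np.mgrid[:400,:640]
    pc=np.stack([(u-K[0,2])/K[0,0]*D,(v-K[1,2])/K[1,1]*D,D],-1)
    return (pc-t)@R
def proj(n,X,prm=None):
    K,R,t=prm or P(n); p=K@(R@np.array(X,float)+t); return p[:2]/p[2]
E
python3 - <<'E'
from h import *
o=sensors.get_obs(); print(o, bot.tcp_to_tips)
ims=[]
for n in("top","side"):
    im,d=camera(n); np.savez(""+n+"0.npz",im=im,d=d); ims.append(im)
    K,R,t=P(n); print(n,K[0,0],-R.T@t,R[2])
    cv2.imwrite(f"pics/{n}0.png",im[:,:,::-1])
E
```

```text
pics
{'time': 0.0, 'q': array([-7.53432674e+01,  5.01223790e+00,  1.00348878e+01,  9.50994607e+01,
        1.41565999e-03,  9.00021061e+01]), 'qd': array([-0.04061686,  0.12385321,  0.08237128, -0.01314377,  0.02202935,
       -0.08029199]), 'joint_efforts': array([ 1.67789262e-04, -5.20394325e+01,  4.64800000e+01,  1.64362678e-02,
        6.51728169e-05, -1.26481319e-05]), 'ee_pos': array([ 0.13910938, -0.53185993,  0.21257605]), 'tcp_rot': array([-1.79923189e+02, -1.41283525e-03,  1.46546246e+01]), 'wrist_force': array([ 0.41038688, -0.46175354,  0.13465255]), 'torque': array([ 0.00089511, -0.00615815, -0.00514056]), 'grasp_force': 0.0, 'opening': 0.08543106217735719} 0.017
top 433.0878889866482 [0.25161207 0.02367313 1.44965551] [ 0.17826873 -0.019253   -0.98379346]
side 435.2317058699792 [1.32829233 0.2390309  0.92659088] [-0.68909628 -0.19658743 -0.69749531]
```

View pics/top0.png

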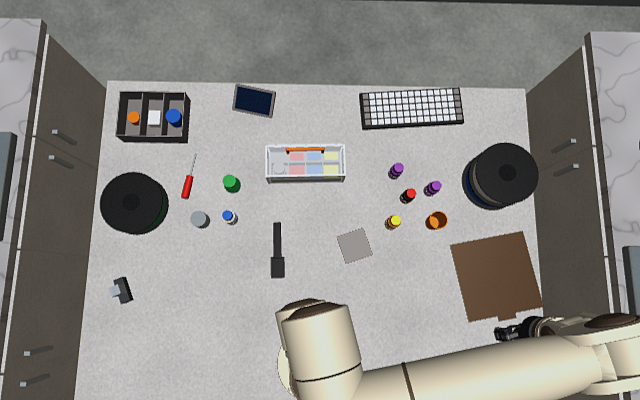

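View pics/side0.png

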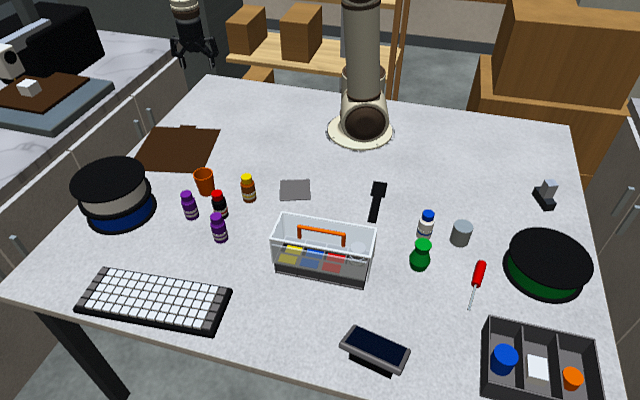

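Top: red cap (408,195), black body. The purple-capped look-alikes at (397,170) and (433,187) are not it. Yellow (395,221), blue (229,216), bay (305,162), orange handle (305,150). The cells from left to right are jar, red, blue, yellow. In the side view the same bottles are at (218,196), (247,180) and (428,215), with the handle at (320,233).

```bash
cat > m.py <<'E'
from h import *
T=np.load("top0.npz");S=np.load("side0.npz")
HS={"red":((172,8),150,110),"yellow":((20,32),150,130),"blue":((105,125),150,110),"orange":((8,16),150,90)}
def mask(im,c):
    h,s,v=[x.astype(int) for x in cv2.split(cv2.cvtColor(im,cv2.COLOR_RGB2HSV))]
    (a,b),sm,vm=HS[c]; m=((h>=a)|(h<=b)) if a>b else ((h>=a)&(h<=b))
    return (m&(s>sm)&(v>vm)).astype(np.uint8)
def blobs(im,c,box):
    m=mask(im,c); k=np.zeros_like(m); x0,y0,x1,y1=box;k[y0:y1,x0:x1]=1; m=m*k
    n,l,st,ce=cv2.connectedComponentsWithStats(m)
    return [(st[i],ce[i],l==i) for i in np.argsort(-st[1:,4])+1 if st[i,4]>8]
def tri(a,b):
    Kt,Rt,tt=P("top");Ks,Rs,ts=P("side")
    X=cv2.triangulatePoints(Kt@np.c_[Rt,tt],Ks@np.c_[Rs,ts],np.array(a,float),np.array(b,float)).ravel();return X[:3]/X[3]
if __name__=="__main__":
    ct=cloud("top",T["d"]); cs=cloud("side",S["d"])
    B={"red":((395,180,425,210),(205,180,232,225)),"yellow":((380,205,408,235),(235,168,260,205)),"blue":((215,205,245,228),(415,203,440,245)),"orange":((280,142,332,156),(292,220,350,250))}
    for c,(bt,bs) in B.items():
        for n,im,box,cl in(("top",T["im"],bt,ct),("side",S["im"],bs,cs)):
            for st,ce,mk in blobs(im,c,box)[:2]:
                p=cl[mk]; print(c,n,st,ce.round(1),"med",np.median(p,0).round(4),"lo",p.min(0).round(3),"hi",p.max(0).round(3))
        print("  tri",tri(blobs(T["im"],c,bt)[0][1],blobs(S["im"],c,bs)[0][1]).round(4))
    # bay outline: points 35..45 mm high (rims/ledge)
    m=np.zeros((400,640),bool); m[138:190,255:355]=1
    z=ct[...,2]
    for lo,hi in((.0,.02),(.03,.05),(.08,.105),(.105,.13),(.13,.17)):
        q=ct[m&(z>lo)&(z<hi)&(np.abs(ct[...,0]-.6)<.25)]
        if len(q)>10: r=cv2.minAreaRect((q[:,:2]*1000).astype(np.float32)); print(lo,hi,len(q),r)
    img=np.vstack([cv2.resize(T["im"][135:190,250:360],None,fx=5,fy=5,interpolation=cv2.INTER_NEAREST),
      cv2.resize(T["im"][160:215,380:490][:,:110],None,fx=5,fy=5,interpolation=cv2.INTER_NEAREST)])
    cv2.imwrite("pics/c0.png",img[:,:,::-1])
E
python3 m.py
```

```text
red top [407 189   9   9  69] [410.8 192.8] med [ 0.5356 -0.3022  0.0913] lo [ 0.252 -0.317  0.084] hi [0.549 0.024 1.45 ]
red side [211 190  11   7  69] [216.  192.9] med [ 0.5396 -0.3027  0.0924] lo [ 0.457 -0.371  0.014] hi [ 0.553 -0.289  0.095]
  tri [ 0.5367 -0.3037  0.0896]
yellow top [391 216  10   9  72] [395.4 220. ] med [ 0.447  -0.2501  0.0914] lo [ 0.434 -0.282 -0.003] hi [ 0.471 -0.236  0.099]
yellow side [241 173  11   8  62] [245.8 176.4] med [ 0.4505 -0.2503  0.0929] lo [ 0.429 -0.263  0.087] hi [ 0.463 -0.236  0.096]
  tri [ 0.4473 -0.2513  0.0897]
blue top [222 211  10   9  70] [226.7 214.9] med [0.4556 0.2831 0.0914] lo [0.442 0.27  0.083] hi [0.469 0.299 0.097]
blue side [423 210  11   8  74] [428.1 213.3] med [0.4606 0.2838 0.0928] lo [0.446 0.269 0.088] hi [0.473 0.297 0.097]
  tri [0.456  0.2839 0.0891]
orange top [286 147  38   4  85] [303.6 148.6] med [0.6547 0.0455 0.1649] lo [ 0.649 -0.016  0.12 ] hi [0.675 0.098 0.169]
orange side [297 225  49  22 218] [321.7 231.8] med [0.6589 0.0441 0.1624] lo [ 0.652 -0.018  0.122] hi [1.328 0.239 0.927]
  tri [0.6573 0.0431 0.1565]
0.0 0.02 912 ((653.3242797851562, 41.51165771484375), (183.48948669433594, 344.9643859863281), 0.9578743577003479)
0.03 0.05 92 ((581.01416015625, 36.58380889892578), (2.980271816253662, 250.349609375), 2.0699856281280518)
0.08 0.105 124 ((633.5805053710938, 40.04150390625), (111.66928100585938, 251.45443725585938), 1.9723001718521118)
0.105 0.13 2528 ((632.9844360351562, 39.53643798828125), (111.88211059570312, 253.9192657470703), 1.980369210243225)
0.13 0.17 133 ((644.58935546875, 6.565635681152344), (48.01270294189453, 181.84988403320312), 7.4638991355896)
```

View pics/c0.png

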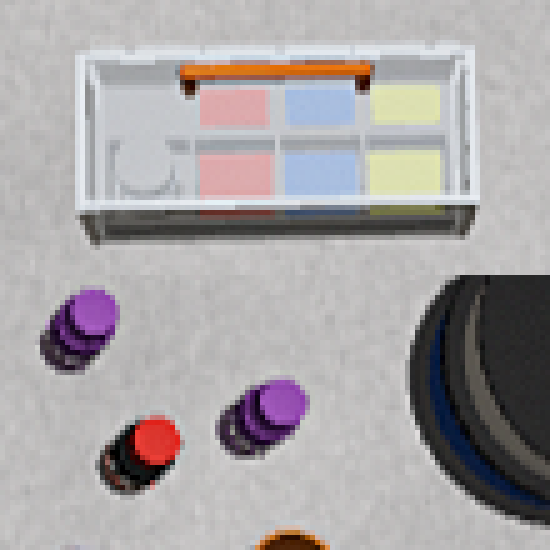

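The crop confirms it: the red cap on a black body is at (155,440), and the two purple look-alikes are left alone. The pads from left to right are red, blue, yellow. Next I move towards the handle.

>>> {"op": "apply_moves", "data": {
  "motion": [
    {"xyz": [50, -32, -14], "twist": -0.18, "jaw": 0.2},
    {"xyz": [100, -64, -28], "twist": -0.36, "jaw": 0.2},
    {"xyz": [150, -97, -42], "twist": -0.54, "jaw": 0.2},
    {"xyz": [200, -130, -56], "twist": -0.72, "jaw": 0.2},
    {"xyz": [250, -164, -70], "twist": -0.9, "jaw": 0.2}
  ],
  "grip_force": 20
}}

```text
time: 0.72
ee_pos: [0.3404, -0.3085, 0.2835]
tcp_rot: [-180.0, -0.0, 66.5]
wrist_force: [1.1, 0.3, -0.5]
opening: 0.051
grasp_force: 0.0
```

```bash
cat >> h.py <<'E'
def to(x,y,z,yaw,frm=None):
    o=sensors.get_obs(); p=np.array(frm[:3]) if frm else o["ee_pos"]; a=np.radians(frm[3] if frm else o["tcp_rot"][2])
    d=np.array([x,y,z])-p; t=-(np.radians(yaw)-a); t=(t+np.pi)%(2*np.pi)-np.pi
    s=np.array([d[0]*np.cos(a)+d[1]*np.sin(a), d[0]*np.sin(a)-d[1]*np.cos(a), -d[2]])*1000
    print("shift",s.round(1),"norm",np.linalg.norm(s).round(),"twist",round(t,3),"rows",max(np.linalg.norm(s)/62.5,abs(t)/.187).round(1))
E
python3 - <<'E'
from h import *
o=sensors.get_obs(); print(o["time"],o["ee_pos"],o["tcp_rot"],o["opening"],o["q"])
to(.656,.044,.24,92)
T=np.load("top0.npz"); c=cloud("top",T["d"])
for n,(u,v) in dict(purple1=(398,168),purple2=(434,186),cup=(437,216),tin=(199,217),vase=(231,181)).items():
    print(n,c[v-4:v+5,u-4:u+5].reshape(-1,3)[:].__getitem__(slice(None)).mean(0).round(3), c[v,u].round(3))
# handle fit
from m import mask
mk=mask(T["im"],"orange").astype(bool); mk[:, :270]=0; mk[:,340:]=0; mk[160:]=0
q=c[mk]; q=q[q[:,2]>.15]; f=np.polyfit(q[:,1],q[:,0],1); print("handle yaw",np.degrees(-np.arctan(f[0])),q.mean(0),q.min(0),q.max(0))
E
```

```text
0.725 [ 0.340396   -0.30854956  0.28352421] [-1.79994711e+02 -5.19239655e-03  6.65423537e+01] 0.050990413650442434 [-4.21926364e+01 -5.15389682e+00  7.90869963e+00  1.03069273e+02
  3.21861820e-03  7.12650095e+01]
shift [449.  149.2  43.5] norm 475.0 twist -0.444 rows 7.6
purple1 [ 0.609 -0.257  0.122] [ 0.617 -0.262  0.094]
purple2 [ 0.561 -0.38   0.085] [ 0.559 -0.378  0.094]
cup [ 0.465 -0.391  0.07 ] [ 0.472 -0.404  0.027]
tin [0.449 0.373 0.079] [0.452 0.379 0.059]
vase [0.566 0.276 0.087] [0.567 0.276 0.087]
handle yaw 1.5482369070275783 [0.65461623 0.04422147 0.16433273] [ 0.64887091 -0.01628154  0.15800075] [0.65894479 0.09809444 0.16934342]
```

>>> {"op": "apply_moves", "data": {
  "motion": [
    {"xyz": [55, 18, 0], "twist": -0.05, "jaw": 0},
    {"xyz": [110, 36, 0], "twist": -0.1, "jaw": 0},
    {"xyz": [165, 55, 0], "twist": -0.15, "jaw": 0},
    {"xyz": [220, 73, 0], "twist": -0.2, "jaw": 0},
    {"xyz": [270, 90, 0], "twist": -0.25, "jaw": 0}
  ]
}}

```text
time: 1.35
ee_pos: [0.5318, -0.0976, 0.2829]
tcp_rot: [-180.0, 0.0, 80.7]
wrist_force: [0.8, -0.3, 0.2]
opening: 0.043
grasp_force: 0.0
```

>>> {"op": "apply_moves", "data": {
  "motion": [
    {"xyz": [50, 32, 5], "twist": -0.06, "jaw": 0},
    {"xyz": [100, 64, 15], "twist": -0.12, "jaw": 0},
    {"xyz": [140, 90, 25], "twist": -0.17, "jaw": 0},
    {"xyz": [159, 101, 43], "twist": -0.194, "jaw": 0},
    {"xyz": [159, 101, 43], "twist": -0.194, "jaw": 0}
  ]
}}

```text
time: 1.98
ee_pos: [0.6562, 0.0416, 0.2372]
tcp_rot: [-179.7, 0.0, 91.7]
wrist_force: [-0.1, -0.9, 0.1]
opening: 0.0426
grasp_force: 0.0
```

Run:
```python
from h import *
from m import mask
im,d=camera("wrist"); pr=P("wrist"); o=sensors.get_obs(); print(o["time"],o["ee_pos"],o["tcp_rot"][2],o["opening"])
cv2.imwrite("pics/w1.png",im[:,:,::-1])
c=cloud("wrist",d,pr); mk=mask(im,"orange").astype(bool)
q=c[mk&(c[...,2]>.15)&(c[...,2]<.18)]; print(len(q), q.mean(0) if len(q) else "", q.min(0),q.max(0))
f=np.polyfit(q[:,1],q[:,0],1);print("yaw",np.degrees(-np.arctan(f[0])),"x at mid",np.polyval(f,.044))
v,u=np.nonzero(mk); print(u.min(),u.max(),v.min(),v.max())
to(.656,.044,.16,92)
```

```text
2.025 [0.65588708 0.04065231 0.23893899] 91.65906114850021 0.042336126438682405
1500 [0.65715094 0.04402841 0.16602324] [ 0.65104309 -0.01790459  0.16255834] [0.66315599 0.09821825 0.1685496 ]
yaw 1.9401542363515265 x at mid 0.6571519021632191
311 323 132 272
shift [ 3.3  0.2 78.9] norm 79.0 twist -0.006 rows 1.3
```

View pics/w1.png

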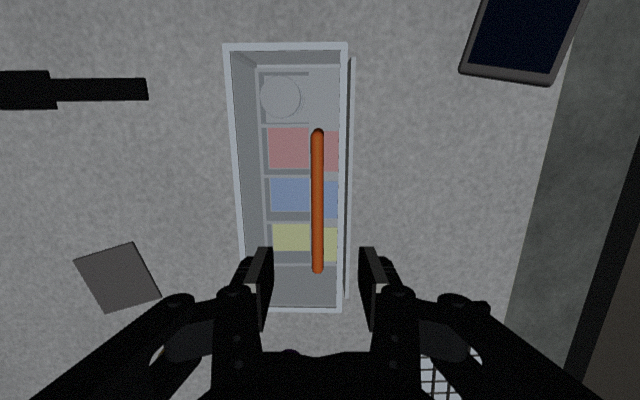

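The handle is between the fingers in the wrist view (317, 132–272). I go down and grip it.

>>> {"op": "apply_moves", "data": {
  "motion": [
    {"xyz": [3, 1, 45], "jaw": 0},
    {"xyz": [3, 1, 82], "jaw": 0},
    {"xyz": [3, 1, 82], "jaw": 0},
    {"xyz": [3, 1, 82], "jaw": -1},
    {"xyz": [3, 1, 82], "jaw": -1}
  ],
  "grip_force": 20
}}

```text
validation failed for argument at $.mo...
```

>>> {"op": "apply_moves", "data": {
  "motion": [
    {"xyz": [0, 0, 0], "jaw": -1},
    {"xyz": [0, 0, 0], "jaw": -1},
    {"xyz": [0, 0, 0], "jaw": -1}
  ]
}}

```text
validation failed for argument at $.mo...
```

Run:
```python
import numpy as np
for th in np.arange(0,1.51,.1):
    print(round(th,2), "pull",round(75-(75*np.cos(th)-146*np.sin(th)),1),"down",round(146-(146*np.cos(th)+75*np.sin(th)),1))
```

```text
0.0 pull 0.0 down 0.0
0.1 pull 15.0 down -6.8
0.2 pull 30.5 down -12.0
0.3 pull 46.5 down -15.6
0.4 pull 62.8 down -17.7
0.5 pull 79.2 down -18.1
0.6 pull 95.5 down -16.8
0.7 pull 111.7 down -14.0
0.8 pull 127.5 down -9.5
0.9 pull 142.7 down -3.5
1.0 pull 157.3 down 4.0
1.1 pull 171.1 down 12.9
1.2 pull 183.9 down 23.2
1.3 pull 195.6 down 34.7
1.4 pull 206.1 down 47.3
1.5 pull 215.3 down 60.9
```

The rows apparently need the twist key too.

>>> {"op": "apply_moves", "data": {
  "motion": [
    {"xyz": [3, 1, 45], "twist": 0.0, "jaw": 0},
    {"xyz": [3, 1, 82], "twist": 0.0, "jaw": 0},
    {"xyz": [3, 1, 82], "twist": 0.0, "jaw": 0},
    {"xyz": [3, 1, 82], "twist": 0.0, "jaw": -0.9},
    {"xyz": [3, 1, 82], "twist": 0.0, "jaw": -0.9}
  ],
  "grip_force": 20
}}

```text
time: 2.65
ee_pos: [0.6582, 0.0435, 0.161]
tcp_rot: [179.8, -0.0, 91.6]
wrist_force: [0.7, -0.2, -0.2]
opening: 0.0069
grasp_force: 0.0
```

>>> {"op": "apply_moves", "data": {
  "motion": [
    {"xyz": [0, 0, 0], "twist": 0.0, "jaw": -1},
    {"xyz": [0, 0, 0], "twist": 0.0, "jaw": -1},
    {"xyz": [0, 0, 0], "twist": 0.0, "jaw": -1}
  ]
}}

```text
time: 3.02
ee_pos: [0.6575, 0.0439, 0.1584]
tcp_rot: [180.0, 0.0, 91.7]
wrist_force: [0.4, 0.6, 1.0]
opening: -0.0
grasp_force: 0.0
```

Run:
```python
from h import *
from m import mask
im,d=camera("wrist"); pr=P("wrist"); im2,d2=camera("side"); o=sensors.get_obs(); print(o["ee_pos"],o["opening"],o["wrist_force"])
c=cloud("wrist",d,pr); mk=mask(im,"orange").astype(bool)
q=c[mk&(c[...,2]>.1)]; print(len(q), np.median(q,0), q.min(0),q.max(0))
a=cv2.resize(im[100:400,160:480],None,fx=1.25,fy=1.25); b=cv2.resize(im2[140:300,240:400],(400,375))
cv2.imwrite("pics/w2.png",np.hstack([a,b])[:,:,::-1])
```

```text
[0.65740381 0.04393574 0.15823079] -6.166118789000597e-05 [ 0.94279589 -0.02016701  0.03501756]
1665 [0.65651111 0.07283842 0.16433147] [ 0.65137658 -0.01701934  0.16094906] [0.66219454 0.11764029 0.3188398 ]
```

View pics/w2.png

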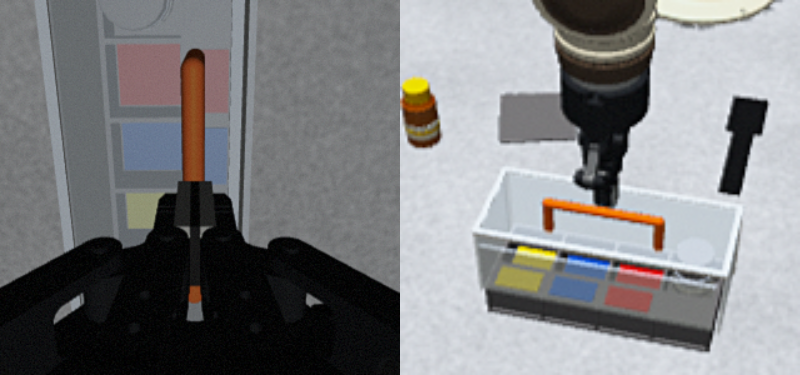

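The wrist and side crops suggest that the shut fingers are right at the bar, not straddling it. I check the fingertip height by depth.

Run:
```python
from h import *
im,d=camera("wrist"); pr=P("wrist"); im2,d2=camera("side")
c=cloud("wrist",d,pr); s=cloud("side",d2); print("cam",-pr[1].T@pr[2])
for (u,v) in [(314,200),(314,225),(314,240),(305,252),(324,252),(305,265),(324,265),(300,280),(330,280),(316,335),(314,270)]: print((u,v),im[v,u],c[v,u].round(4))
for X in [(.657,.044,.158),(.657,.044,.141)]: print("proj tip w",proj("wrist",X,pr).round(),"side",proj("side",X).round())
dark=(im2.max(2)<60)
q=s[dark&(np.abs(s[...,0]-.657)<.06)&(np.abs(s[...,1]-.044)<.06)&(s[...,2]>.1)]
for lo in np.arange(.12,.24,.01):
    k=q[(q[:,2]>=lo)&(q[:,2]<lo+.01)]
    if len(k): print(lo.round(2),len(k),k.min(0).round(3),k.max(0).round(3))
```

```text
cam [0.655524   0.11762844 0.31877034]
(314, 200) [140  78  34] [0.656  0.0725 0.165 ]
(314, 225) [134  76  32] [0.6564 0.059  0.1658]
(314, 240) [135  71  32] [0.6567 0.0502 0.1653]
(305, 252) [37 35 35] [0.6525 0.0539 0.1879]
(324, 252) [30 29 30] [0.6613 0.0542 0.1878]
(305, 265) [30 29 27] [0.6529 0.0533 0.1993]
(324, 265) [26 27 29] [0.661  0.0542 0.2004]
(300, 280) [31 29 29] [0.6513 0.0536 0.2121]
(330, 280) [43 40 42] [0.6629 0.0548 0.2135]
(316, 335) [135  68  29] [ 0.6596 -0.0116  0.1649]
(314, 270) [11 11 11] [0.6568 0.0542 0.205 ]
proj tip w [314. 245.] side [322. 231.]
proj tip w [314. 233.] side [322. 236.]
0.17 1 [0.662 0.037 0.177] [0.662 0.037 0.177]
0.18 12 [0.658 0.037 0.183] [0.671 0.053 0.19 ]
0.19 23 [0.658 0.036 0.19 ] [0.672 0.054 0.2  ]
0.2 15 [0.657 0.037 0.201] [0.671 0.054 0.207]
0.21 3 [0.653 0.042 0.213] [0.664 0.055 0.22 ]
0.22 20 [0.631 0.034 0.222] [0.688 0.056 0.229]
0.23 18 [0.665 0.033 0.231] [0.699 0.057 0.24 ]
```

Depth from both cameras puts the shut fingertips at z≈0.178, not the 0.141 implied by the reported pose. So the tool sits about 37 mm higher than reported. I open, go 36 mm further down and grip.

>>> {"op": "apply_moves", "data": {
  "motion": [
    {"xyz": [0, 0, 0], "twist": 0.0, "jaw": -0.2},
    {"xyz": [0, 0, 0], "twist": 0.0, "jaw": -0.2},
    {"xyz": [0, 0, 0], "twist": 0.0, "jaw": -0.2},
    {"xyz": [0, 0, 18], "twist": 0.0, "jaw": -0.2},
    {"xyz": [0, 0, 36], "twist": 0.0, "jaw": -0.2}
  ]
}}

```text
time: 3.85
ee_pos: [0.6575, 0.0439, 0.1217]
tcp_rot: [180.0, 0.0, 91.7]
wrist_force: [0.5, 0.4, -0.3]
opening: 0.034
grasp_force: 0.0
```

>>> {"op": "apply_moves", "data": {
  "motion": [
    {"xyz": [0, 0, 0], "twist": 0.0, "jaw": -1},
    {"xyz": [0, 0, 0], "twist": 0.0, "jaw": -1},
    {"xyz": [0, 0, 0], "twist": 0.0, "jaw": -1},
    {"xyz": [0, 0, 0], "twist": 0.0, "jaw": -1}
  ],
  "grip_force": 20
}}

```text
time: 4.35
ee_pos: [0.6568, 0.0438, 0.1217]
tcp_rot: [-179.9, 0.0, 91.7]
wrist_force: [-4.1, -0.2, -9.5]
opening: 0.0089
grasp_force: 20.4
```

Gripped. I now pull along the arc.

>>> {"op": "apply_moves", "data": {
  "motion": [
    {"xyz": [0, -7, -3], "twist": 0.0, "jaw": -1},
    {"xyz": [0, -15, -7], "twist": 0.0, "jaw": -1},
    {"xyz": [0, -30, -12], "twist": 0.0, "jaw": -1},
    {"xyz": [0, -46, -16], "twist": 0.0, "jaw": -1},
    {"xyz": [0, -63, -18], "twist": 0.0, "jaw": -1}
  ]
}}

```text
time: 4.97
ee_pos: [0.593, 0.0416, 0.1397]
tcp_rot: [-179.9, 0.0, 91.6]
wrist_force: [1.2, -2.0, -21.3]
opening: 0.0093
grasp_force: 19.2
```

>>> {"op": "apply_moves", "data": {
  "motion": [
    {"xyz": [0, -16, 0], "twist": 0.0, "jaw": -1},
    {"xyz": [0, -33, 1], "twist": 0.0, "jaw": -1},
    {"xyz": [0, -49, 4], "twist": 0.0, "jaw": -1},
    {"xyz": [0, -65, 8], "twist": 0.0, "jaw": -1},
    {"xyz": [0, -80, 14], "twist": 0.0, "jaw": -1}
  ]
}}

```text
time: 5.6
ee_pos: [0.515, 0.0391, 0.1263]
tcp_rot: [179.8, 0.1, 91.6]
wrist_force: [12.1, -4.3, -22.8]
opening: 0.0089
grasp_force: 19.2
```

>>> {"op": "apply_moves", "data": {
  "motion": [
    {"xyz": [0, -14, 10], "twist": 0.0, "jaw": -1},
    {"xyz": [0, -28, 19], "twist": 0.0, "jaw": -1},
    {"xyz": [0, -41, 29], "twist": 0.0, "jaw": -1},
    {"xyz": [0, -53, 41], "twist": 0.0, "jaw": -1},
    {"xyz": [0, -63, 53], "twist": 0.0, "jaw": -1}
  ]
}}

```text
time: 6.22
ee_pos: [0.4531, 0.0371, 0.0759]
tcp_rot: [179.5, 0.1, 91.6]
wrist_force: [6.5, -6.8, -2.2]
opening: 0.009
grasp_force: 20.1
```

>>> {"op": "apply_moves", "data": {
  "motion": [
    {"xyz": [0, -5, 7], "twist": 0.0, "jaw": -1},
    {"xyz": [0, -9, 13], "twist": 0.0, "jaw": -1},
    {"xyz": [0, -9, 15], "twist": 0.0, "jaw": -1}
  ]
}}

```text
time: 6.6
ee_pos: [0.4461, 0.0371, 0.0641]
tcp_rot: [179.3, 0.1, 91.6]
wrist_force: [-3.6, -5.9, 31.7]
opening: 0.0087
grasp_force: 23.2
```

Run:
```python
from h import *
from m import mask
im,d=camera("side"); s=cloud("side",d); T,dt=camera("top"); np.savez("side1.npz",im=im,d=d); np.savez("top1.npz",im=T,d=dt)
mk=mask(im,"orange").astype(bool); q=s[mk]; q=q[(np.abs(q[:,1]-.04)<.08)&(q[:,0]<.6)&(q[:,0]>.3)&(q[:,2]>.05)]; print("handle",len(q),q.mean(0) if len(q) else '',q.min(0),q.max(0))
o=sensors.get_obs();print(o["time"],o["ee_pos"],o["wrist_force"])
cv2.imwrite("pics/s2.png",np.hstack([cv2.resize(im[130:310,230:430],(400,360)),cv2.resize(T[135:245,240:360],(400,367))[:360]])[:,:,::-1])
```

```text
handle 113 [0.4549573  0.03690649 0.10048656] [ 0.440753   -0.0252945   0.09309715] [0.4908399  0.09290684 0.13760317]
6.7 [0.44605434 0.03713911 0.06423369] [-0.45075362 -6.46448731 21.29058646]
```

View pics/s2.png

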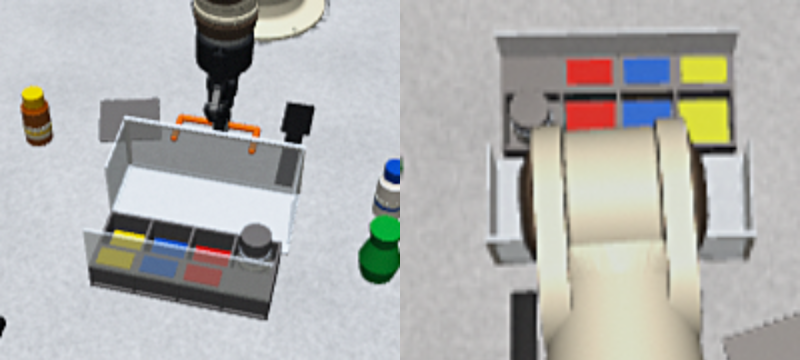

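The cover is fully open: in the side view the front panel lies flat and the top panel stands up. The pads are clear in the top view. I release, lift and go to the red bottle.

>>> {"op": "apply_moves", "data": {
  "motion": [
    {"xyz": [0, 0, 0], "twist": 0.0, "jaw": -0.4},
    {"xyz": [0, 0, 0], "twist": 0.0, "jaw": -0.4},
    {"xyz": [0, 0, -30], "twist": 0.0, "jaw": -0.4},
    {"xyz": [0, 0, -80], "twist": 0.0, "jaw": -0.4},
    {"xyz": [0, 0, -120], "twist": 0.0, "jaw": 0}
  ]
}}

```text
time: 7.32
ee_pos: [0.4425, 0.0378, 0.1805]
tcp_rot: [179.9, -0.0, 91.7]
wrist_force: [-0.1, 0.3, -0.1]
opening: 0.042
grasp_force: 0.0
```

>>> {"op": "apply_moves", "data": {
  "motion": [
    {"xyz": [-50, 12, 0], "twist": 0.06, "jaw": 0.4},
    {"xyz": [-105, 25, 0], "twist": 0.12, "jaw": 0.4},
    {"xyz": [-165, 38, 0], "twist": 0.2, "jaw": 0.4},
    {"xyz": [-225, 52, 0], "twist": 0.28, "jaw": 0.4},
    {"xyz": [-280, 66, 0], "twist": 0.35, "jaw": 0.4}
  ]
}}

```text
time: 7.95
ee_pos: [0.5168, -0.2424, 0.1788]
tcp_rot: [179.9, -0.0, 71.4]
wrist_force: [0.6, 1.1, 1.1]
opening: 0.0598
grasp_force: 0.0
```

```bash
cat > pads.py <<'E'
from h import *
from m import mask
def cap(c,near,zr=(.075,.11)):
    im,d=camera("wrist"); pr=P("wrist"); cl=cloud("wrist",d,pr)
    mk=mask(im,c).astype(bool)&(np.hypot(cl[...,0]-near[0],cl[...,1]-near[1])<.04)&(cl[...,2]>zr[0])&(cl[...,2]<zr[1])
    q=cl[mk]; 
    if len(q)<20: print("few",len(q)); return
    top=q[q[:,2]>np.percentile(q[:,2],60)-.004]; (x,y),r=cv2.minEnclosingCircle((top[:,:2]*1000).astype(np.float32))
    print(c,"cap",len(q),"mean",top.mean(0).round(4),"circ",round(x,1),round(y,1),round(r,1))
def pads(n,f):
    T=np.load(f); im,d=T["im"],T["d"]; cl=cloud(n,d)
    for c in("red","blue","yellow"):
        mk=mask(im,c).astype(bool)&(np.abs(cl[...,0]-.617)<.04)&(np.abs(cl[...,1]-.04)<.12)&(cl[...,2]<.03)
        q=cl[mk]
        if len(q)>10: r=cv2.minAreaRect((q[:,:2]*1000).astype(np.float32)); print(n,c,len(q),np.median(q,0).round(4),np.round(r[0],1),np.round(r[1],1),round(r[2],1))
        L=cl[mask(im,c).astype(bool)&(np.abs(cl[...,0]-.66)<.03)&(np.abs(cl[...,1]-.04)<.12)&(cl[...,2]>.03)&(cl[...,2]<.05)]
        if len(L)>10: print("   label",L.mean(0).round(4))
E
python3 - <<'E'
from pads import *
pads("top","top1.npz"); pads("side","side1.npz")
a=np.radians(1.9); b=np.array([.6568+0-.075+.054,.044]) # bay origin guess
o=np.array([.657,.044])+(-.021)*np.array([np.cos(a),np.sin(a)])
for n,y in(("red",.029),("blue",-.029),("yellow",-.087)):
    print("model",n,(o+np.array([-.019*np.cos(a)-y*np.sin(a),-.019*np.sin(a)+y*np.cos(a)])).round(4))
cap("red",(.536,-.303))
o=sensors.get_obs();print(o["ee_pos"],o["tcp_rot"][2],o["opening"])
to(.536,-.303,.16,68)
E
```

```text
top red 114 [0.6312 0.0711 0.0064] [630.5  69.3] [29.1 44.9] 1.2
   label [0.6668 0.0704 0.0417]
top blue 79 [0.6354 0.0127 0.0067] [633.7  10.8] [25.3 44.8] 0.9
   label [0.6684 0.0118 0.0416]
top yellow 148 [ 0.629  -0.0496  0.0061] [627.1 -48.5] [44.2 45.7] 3.1
   label [ 0.6715 -0.0454  0.0411]
side red 30 [0.5966 0.0664 0.0084] [597.3  64.9] [ 8.9 43.8] 7.3
side blue 29 [0.5989 0.0068 0.0086] [598.8   6.2] [ 7.8 44.2] 4.4
side yellow 27 [ 0.6013 -0.0535  0.0083] [600.7 -53.8] [ 6.5 40.9] 1.8
model red [0.6161 0.0717]
model blue [0.618  0.0137]
model yellow [ 0.6199 -0.0443]
red cap 823 mean [ 0.5388 -0.3078  0.0905] circ 538.8 -308.0 15.3
[ 0.51775896 -0.24748099  0.17715515] 71.11118816900405 0.05975940571631452
shift [-46.6  35.2  17.2] norm 61.0 twist 0.054 rows 1.0
```

>>> {"op": "apply_moves", "data": {
  "motion": [
    {"xyz": [-47, 36, 17], "twist": 0.054, "jaw": 0.4},
    {"xyz": [-47, 36, 17], "twist": 0.054, "jaw": 0.4},
    {"xyz": [-47, 36, 17], "twist": 0.054, "jaw": 0.4}
  ]
}}

```text
time: 8.38
ee_pos: [0.5357, -0.2959, 0.1615]
tcp_rot: [-180.0, -0.0, 68.5]
wrist_force: [0.1, 0.3, 0.2]
opening: 0.06
grasp_force: 0.0
```

Run:
```python
from pads import *
cap("red",(.537,-.303))
o=sensors.get_obs();print(o["ee_pos"],o["tcp_rot"][2],o["opening"])
to(.537,-.3035,.02,68)
```

```text
red cap 1098 mean [ 0.5386 -0.3021  0.0926] circ 538.6 -302.4 15.4
[ 0.53588635 -0.29555246  0.16208936] 68.55797309789894 0.05984808671217581
shift [ -7.    3.9 142.1] norm 142.0 twist 0.01 rows 2.3
```

>>> {"op": "apply_moves", "data": {
  "motion": [
    {"xyz": [-6, 5, 30], "twist": 0.0, "jaw": 0.4},
    {"xyz": [-6, 5, 80], "twist": 0.0, "jaw": 0.4},
    {"xyz": [-6, 5, 125], "twist": 0.0, "jaw": 0.4},
    {"xyz": [-6, 5, 142], "twist": 0.0, "jaw": 0.4},
    {"xyz": [-6, 5, 142], "twist": 0.0, "jaw": 0.4}
  ]
}}

```text
time: 9.05
ee_pos: [0.5384, -0.3029, 0.0198]
tcp_rot: [-180.0, -0.0, 68.6]
wrist_force: [0.1, 0.4, -0.2]
opening: 0.0599
grasp_force: 0.0
```

>>> {"op": "apply_moves", "data": {
  "motion": [
    {"xyz": [0, 0, 0], "twist": 0.0, "jaw": -0.2},
    {"xyz": [0, 0, 0], "twist": 0.0, "jaw": -0.5},
    {"xyz": [0, 0, 0], "twist": 0.0, "jaw": -0.5},
    {"xyz": [0, 0, 0], "twist": 0.0, "jaw": -0.5}
  ],
  "grip_force": 30
}}

```text
time: 9.55
ee_pos: [0.5395, -0.3042, 0.022]
tcp_rot: [179.8, 0.0, 68.5]
wrist_force: [-1.2, 1.4, 7.3]
opening: 0.0392
grasp_force: 29.9
```

>>> {"op": "apply_moves", "data": {
  "motion": [
    {"xyz": [0, 0, -30], "twist": 0.0, "jaw": -0.5},
    {"xyz": [0, 0, -80], "twist": 0.0, "jaw": -0.5},
    {"xyz": [15, -3, -130], "twist": 0.0, "jaw": -0.5},
    {"xyz": [55, -10, -150], "twist": 0.0, "jaw": -0.5},
    {"xyz": [110, -19, -150], "twist": -0.05, "jaw": -0.5}
  ]
}}

```text
time: 10.18
ee_pos: [0.5622, -0.1946, 0.1728]
tcp_rot: [179.7, 0.0, 71.3]
wrist_force: [2.6, 1.3, -2.3]
opening: 0.039
grasp_force: 30.8
```

Run:
```python
from h import *
o=sensors.get_obs();print(o["ee_pos"],o["tcp_rot"][2],o["opening"],o["grasp_force"])
to(.616,.0705,.17,91.9)
# commanded estimate
to(.616,.0705,.17,91.9,frm=(.5384+.110*.3657-.019*.9307,-.3029+.110*.9307+.019*.3657,.1698,71.4))
```

```text
[ 0.56216982 -0.19455894  0.17275706] 71.30342945257104 0.03904121825376431 30.83271861076355
shift [268.3 -34.    2.8] norm 270.0 twist -0.359 rows 4.3
shift [ 2.678e+02 -3.200e+01 -2.000e-01] norm 270.0 twist -0.358 rows 4.3
```

>>> {"op": "apply_moves", "data": {
  "motion": [
    {"xyz": [55, -7, 0], "twist": -0.08, "jaw": -0.5},
    {"xyz": [115, -14, 0], "twist": -0.17, "jaw": -0.5},
    {"xyz": [175, -21, 0], "twist": -0.26, "jaw": -0.5},
    {"xyz": [230, -28, 0], "twist": -0.36, "jaw": -0.5},
    {"xyz": [268, -33, 0], "twist": -0.36, "jaw": -0.5}
  ]
}}

```text
time: 10.8
ee_pos: [0.6157, 0.0726, 0.1704]
tcp_rot: [179.9, -0.0, 92.2]
wrist_force: [-0.4, -0.5, -0.8]
opening: 0.0394
grasp_force: 30.8
```

>>> {"op": "apply_moves", "data": {
  "motion": [
    {"xyz": [0, 0, 0], "twist": 0.0, "jaw": -0.5},
    {"xyz": [0, 0, 0], "twist": 0.0, "jaw": -0.5}
  ]
}}

```text
time: 11.05
ee_pos: [0.6154, 0.0698, 0.1698]
tcp_rot: [180.0, 0.0, 92.0]
wrist_force: [-0.4, -0.5, -1.1]
opening: 0.0389
grasp_force: 30.8
```

Run:
```python
from pads import *
o=sensors.get_obs();print(o["ee_pos"],o["tcp_rot"][2])
im,d=camera("wrist"); pr=P("wrist"); cl=cloud("wrist",d,pr); T,dt=camera("side")
cv2.imwrite("pics/w3.png",np.hstack([cv2.resize(im,(400,250)),cv2.resize(T[100:300,230:430],(250,250))])[:,:,::-1])
for c in("red","blue","yellow"):
    m=mask(im,c).astype(bool)
    for nm,lo,hi,x0,x1 in(("pad",-.01,.02,.57,.66),("label",.03,.055,.6,.75),("cap",.15,.3,.5,.7)):
        q=cl[m&(cl[...,2]>lo)&(cl[...,2]<hi)&(cl[...,0]>x0)&(cl[...,0]<x1)&(np.abs(cl[...,1]-.04)<.13)]
        if len(q)>30: r=cv2.minAreaRect((q[:,:2]*1000).astype(np.float32)); print(c,nm,len(q),"z",np.median(q[:,2]).round(4),np.round(r[0],1),np.round(r[1],1),round(r[2],1),q.min(0).round(3),q.max(0).round(3))
```

```text
[0.61537189 0.06975358 0.169842  ] 92.00401855981622
red pad 1830 z 0.007 [620.5  65.6] [49.3 45.6] 1.3 [0.596 0.042 0.004] [0.646 0.089 0.01 ]
red label 1230 z 0.0421 [668.1  69.4] [26.2 45.6] 2.5 [0.655 0.046 0.04 ] [0.682 0.092 0.044]
red cap 4657 z 0.2399 [616.2  71.6] [27.9 30.5] 87.8 [0.601 0.058 0.238] [0.631 0.086 0.242]
blue label 603 z 0.042 [670.2  17.7] [25.6 34. ] 3.9 [0.657 0.001 0.039] [0.683 0.035 0.044]
```

View pics/w3.png

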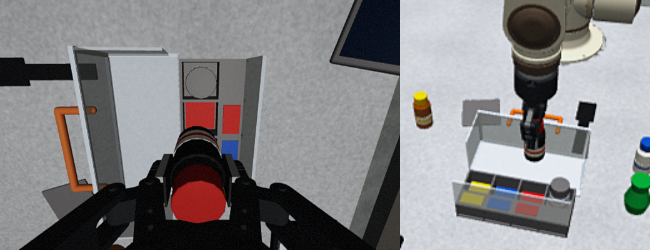

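The wrist view shows the red pad and label, with the held red cap in line with them. I shift +4 mm in x and −3 mm in y and lower.

>>> {"op": "apply_moves", "data": {
  "motion": [
    {"xyz": [-3, 4, 25], "twist": 0.0, "jaw": -0.5},
    {"xyz": [-3, 4, 60], "twist": 0.0, "jaw": -0.5},
    {"xyz": [-3, 4, 95], "twist": 0.0, "jaw": -0.5},
    {"xyz": [-3, 4, 115], "twist": 0.0, "jaw": -0.5},
    {"xyz": [-3, 4, 127], "twist": 0.0, "jaw": -0.5}
  ]
}}

```text
time: 11.78
ee_pos: [0.6189, 0.0661, 0.0414]
tcp_rot: [-179.9, 0.0, 91.9]
wrist_force: [0.9, 0.2, -0.8]
opening: 0.0388
grasp_force: 30.8
```

>>> {"op": "apply_moves", "data": {
  "motion": [
    {"xyz": [0, 0, 5], "twist": 0.0, "jaw": -0.5},
    {"xyz": [0, 0, 9], "twist": 0.0, "jaw": -0.5},
    {"xyz": [0, 0, 13], "twist": 0.0, "jaw": -0.5},
    {"xyz": [0, 0, 14], "twist": 0.0, "jaw": -0.5}
  ]
}}

```text
time: 12.28
ee_pos: [0.6197, 0.0674, 0.029]
tcp_rot: [179.9, -0.0, 92.0]
wrist_force: [-3.3, -0.6, 6.7]
opening: 0.0392
grasp_force: 31.3
```

On the pad, with contact force +7 N. I release and lift.

>>> {"op": "apply_moves", "data": {
  "motion": [
    {"xyz": [0, 0, 0], "twist": 0.0, "jaw": 0.05},
    {"xyz": [0, 0, 0], "twist": 0.0, "jaw": 0.3},
    {"xyz": [0, 0, 0], "twist": 0.0, "jaw": 0.3},
    {"xyz": [0, 0, -30], "twist": 0.0, "jaw": 0.3},
    {"xyz": [0, 0, -85], "twist": 0.0, "jaw": 0.3}
  ]
}}

```text
time: 12.9
ee_pos: [0.618, 0.0672, 0.112]
tcp_rot: [-179.7, 0.0, 92.0]
wrist_force: [0.1, 0.4, 0.8]
opening: 0.0556
grasp_force: 0.0
```

>>> {"op": "apply_moves", "data": {
  "motion": [
    {"xyz": [0, 0, -40], "twist": 0.0, "jaw": 0.4},
    {"xyz": [0, 0, -50], "twist": 0.0, "jaw": 0.4},
    {"xyz": [0, 0, -50], "twist": 0.0, "jaw": 0.4}
  ]
}}

```text
time: 13.28
ee_pos: [0.6196, 0.0673, 0.1632]
tcp_rot: [180.0, -0.0, 92.0]
wrist_force: [0.2, -0.6, -0.1]
opening: 0.0601
grasp_force: 0.0
```

Run:
```python
from pads import *
o=sensors.get_obs();print(o["time"],o["ee_pos"],o["tcp_rot"][2])
im,d=camera("wrist"); pr=P("wrist"); cl=cloud("wrist",d,pr); T,dt=camera("side"); s=cloud("side",dt)
m=mask(T,"red").astype(bool)&(np.abs(s[...,0]-.62)<.05)&(np.abs(s[...,1]-.07)<.05)&(s[...,2]>.085)
print("side cap",s[m].mean(0) if m.any() else 0, m.sum())
for c in("red","blue","yellow"):
    m=mask(im,c).astype(bool)
    for nm,lo,hi,x0,x1 in(("pad",-.01,.02,.57,.66),("label",.03,.055,.6,.75),("cap",.07,.13,.5,.7)):
        q=cl[m&(cl[...,2]>lo)&(cl[...,2]<hi)&(cl[...,0]>x0)&(cl[...,0]<x1)&(np.abs(cl[...,1]-.04)<.13)]
        if len(q)>30: r=cv2.minAreaRect((q[:,:2]*1000).astype(np.float32)); print(c,nm,len(q),"z",np.median(q[:,2]).round(4),np.round(r[0],1),np.round(r[1],1),round(r[2],1),q.min(0).round(3),q.max(0).round(3))
to(.456,.284,.16,91.7)
```

```text
13.275 [0.61960039 0.06729898 0.16319351] 92.00382413521356
side cap [0.62080044 0.06800467 0.09959239] 89
red pad 499 z 0.006 [619.6  66.3] [49.6 45.9] 2.2 [0.594 0.044 0.003] [0.645 0.09  0.008]
red label 1291 z 0.0408 [658.9  69.1] [43.8 45.6] 1.8 [0.637 0.047 0.032] [0.681 0.092 0.043]
red cap 1187 z 0.0979 [618.5  67.9] [30.  30.1] 0.5 [0.604 0.053 0.096] [0.634 0.083 0.1  ]
blue pad 1289 z 0.0059 [621.9   4.8] [49.5 39.8] 2.0 [ 0.597 -0.015  0.003] [0.647 0.025 0.008]
blue label 1069 z 0.0408 [669.7  11.4] [25.8 45.6] 1.8 [ 0.656 -0.012  0.039] [0.683 0.034 0.043]
yellow pad 1049 z 0.006 [624.  -56.9] [49.  33.5] 1.3 [ 0.599 -0.074  0.004] [ 0.648 -0.04   0.008]
yellow label 923 z 0.0409 [671.6 -46. ] [25.7 46. ] 2.2 [ 0.658 -0.069  0.039] [ 0.685 -0.023  0.043]
shift [ 222.3 -155.2    1.5] norm 271.0 twist 0.005 rows 4.3
```

Red stands right: its cap is at (0.6185, 0.068) against the pad at (0.620, 0.0677). Blue is next.

>>> {"op": "apply_moves", "data": {
  "motion": [
    {"xyz": [40, -28, 0], "twist": 0.0, "jaw": 0.4},
    {"xyz": [90, -63, 0], "twist": 0.0, "jaw": 0.4},
    {"xyz": [140, -98, 0], "twist": 0.0, "jaw": 0.4},
    {"xyz": [190, -132, 0], "twist": 0.0, "jaw": 0.4},
    {"xyz": [222, -155, 0], "twist": 0.0, "jaw": 0.4}
  ]
}}

```text
time: 14.0
ee_pos: [0.4545, 0.2851, 0.1616]
tcp_rot: [-179.9, 0.1, 92.1]
wrist_force: [-0.1, 0.6, -0.3]
opening: 0.0597
grasp_force: 0.0
```

>>> {"op": "apply_moves", "data": {
  "motion": [
    {"xyz": [0, 0, 0], "twist": 0.0, "jaw": 0.4},
    {"xyz": [0, 0, 0], "twist": 0.0, "jaw": 0.4}
  ]
}}

```text
time: 14.25
ee_pos: [0.4565, 0.2833, 0.1622]
tcp_rot: [-179.9, 0.1, 92.0]
wrist_force: [-0.3, -0.1, 0.7]
opening: 0.0596
grasp_force: 0.0
```

Run:
```python
from pads import *
cap("blue",(.456,.284))
o=sensors.get_obs();print(o["ee_pos"],o["tcp_rot"][2],o["opening"])
to(.456,.284,.02,92)
```

```text
blue cap 1093 mean [0.4585 0.2845 0.0923] circ 458.5 284.1 15.2
[0.45683324 0.2830594  0.16237024] 91.97688304185137 0.059903836356596754
shift [  1.   -0.8 142.4] norm 142.0 twist -0.0 rows 2.3
```

>>> {"op": "apply_moves", "data": {
  "motion": [
    {"xyz": [1, 1, 30], "twist": 0.0, "jaw": 0.4},
    {"xyz": [1, 1, 80], "twist": 0.0, "jaw": 0.4},
    {"xyz": [1, 1, 125], "twist": 0.0, "jaw": 0.4},
    {"xyz": [1, 1, 142], "twist": 0.0, "jaw": 0.4},
    {"xyz": [1, 1, 142], "twist": 0.0, "jaw": 0.2}
  ]
}}

```text
time: 14.92
ee_pos: [0.4577, 0.284, 0.0208]
tcp_rot: [-179.9, 0.0, 91.9]
wrist_force: [-0.5, -0.4, 0.5]
opening: 0.0515
grasp_force: 0.0
```

>>> {"op": "apply_moves", "data": {
  "motion": [
    {"xyz": [0, 0, 0], "twist": 0.0, "jaw": -0.1},
    {"xyz": [0, 0, 0], "twist": 0.0, "jaw": -0.5},
    {"xyz": [0, 0, 0], "twist": 0.0, "jaw": -0.5},
    {"xyz": [0, 0, 0], "twist": 0.0, "jaw": -0.5}
  ],
  "grip_force": 30
}}

```text
time: 15.42
ee_pos: [0.4586, 0.2853, 0.0228]
tcp_rot: [179.9, -0.1, 92.0]
wrist_force: [0.3, -0.3, 6.7]
opening: 0.041
grasp_force: 31.2
```

Run:
```python
from h import *
o=sensors.get_obs();print(o["ee_pos"],o["tcp_rot"][2],o["opening"],o["grasp_force"])
to(.622,.0097,.17,92)
```

```text
[0.45855199 0.28527433 0.02282964] 92.0080485387797 0.041015179466984714 31.171301007270813
shift [-281.1  153.7 -147.2] norm 353.0 twist 0.0 rows 5.6
```

>>> {"op": "apply_moves", "data": {
  "motion": [
    {"xyz": [0, 0, -30], "twist": 0.0, "jaw": -0.5},
    {"xyz": [0, 0, -80], "twist": 0.0, "jaw": -0.5},
    {"xyz": [-5, 3, -135], "twist": 0.0, "jaw": -0.5},
    {"xyz": [-45, 25, -150], "twist": 0.0, "jaw": -0.5},
    {"xyz": [-95, 52, -150], "twist": 0.0, "jaw": -0.5}
  ]
}}

```text
time: 16.05
ee_pos: [0.514, 0.1917, 0.1736]
tcp_rot: [179.8, -0.1, 92.1]
wrist_force: [0.9, 0.5, -1.3]
opening: 0.0409
grasp_force: 31.0
```

>>> {"op": "apply_moves", "data": {
  "motion": [
    {"xyz": [-50, 27, 0], "twist": 0.0, "jaw": -0.5},
    {"xyz": [-100, 54, 0], "twist": 0.0, "jaw": -0.5},
    {"xyz": [-150, 82, 0], "twist": 0.0, "jaw": -0.5},
    {"xyz": [-180, 98, 0], "twist": 0.0, "jaw": -0.5},
    {"xyz": [-186, 102, 0], "twist": 0.0, "jaw": -0.5}
  ]
}}

```text
time: 16.68
ee_pos: [0.622, 0.0074, 0.1708]
tcp_rot: [-180.0, 0.0, 91.9]
wrist_force: [0.0, 0.2, -1.2]
opening: 0.0413
grasp_force: 30.9
```

>>> {"op": "apply_moves", "data": {
  "motion": [
    {"xyz": [0, 0, 0], "twist": 0.0, "jaw": -0.5},
    {"xyz": [0, 0, 0], "twist": 0.0, "jaw": -0.5}
  ]
}}

```text
time: 16.92
ee_pos: [0.621, 0.0104, 0.1715]
tcp_rot: [180.0, -0.0, 92.1]
wrist_force: [0.3, -0.2, -0.2]
opening: 0.041
grasp_force: 30.9
```

```bash
cat >> pads.py <<'E'
def held(c,lo=.15,hi=.3):
    o=sensors.get_obs();print(o["time"],o["ee_pos"],o["tcp_rot"][2],o["opening"])
    im,d=camera("wrist"); pr=P("wrist"); cl=cloud("wrist",d,pr); m=mask(im,c).astype(bool)
    q=cl[m&(cl[...,2]>lo)&(cl[...,2]<hi)&(cl[...,0]>.5)&(cl[...,0]<.72)&(np.abs(cl[...,1]-.04)<.15)]
    q=q[q[:,2]>np.median(q[:,2])-.004]
    (x,y),r=cv2.minEnclosingCircle((q[:,:2]*1000).astype(np.float32)); print(c,"cap",len(q),round(x,1),round(y,1),round(r,1),"z",np.median(q[:,2]).round(4))
E
python3 -c "
from pads import *
held('blue')"
```

```text
16.925 [0.62099959 0.01044172 0.17151079] 92.07555971769344 0.0409536132008177
blue cap 4600 621.2 10.6 15.8 z 0.2407
```

>>> {"op": "apply_moves", "data": {
  "motion": [
    {"xyz": [-1, 1, 25], "twist": 0.0, "jaw": -0.5},
    {"xyz": [-1, 1, 60], "twist": 0.0, "jaw": -0.5},
    {"xyz": [-1, 1, 95], "twist": 0.0, "jaw": -0.5},
    {"xyz": [-1, 1, 115], "twist": 0.0, "jaw": -0.5},
    {"xyz": [-1, 1, 127], "twist": 0.0, "jaw": -0.5}
  ]
}}

```text
time: 17.6
ee_pos: [0.6218, 0.0092, 0.0434]
tcp_rot: [-179.9, -0.0, 92.1]
wrist_force: [-0.1, -0.2, -1.5]
opening: 0.0411
grasp_force: 30.9
```

>>> {"op": "apply_moves", "data": {
  "motion": [
    {"xyz": [0, 0, 5], "twist": 0.0, "jaw": -0.5},
    {"xyz": [0, 0, 9], "twist": 0.0, "jaw": -0.5},
    {"xyz": [0, 0, 13], "twist": 0.0, "jaw": -0.5},
    {"xyz": [0, 0, 15], "twist": 0.0, "jaw": -0.5}
  ]
}}

```text
time: 18.1
ee_pos: [0.6227, 0.0083, 0.0298]
tcp_rot: [180.0, 0.0, 92.0]
wrist_force: [-5.0, -0.6, 13.4]
opening: 0.041
grasp_force: 32.2
```

>>> {"op": "apply_moves", "data": {
  "motion": [
    {"xyz": [0, 0, 0], "twist": 0.0, "jaw": 0.05},
    {"xyz": [0, 0, 0], "twist": 0.0, "jaw": 0.3},
    {"xyz": [0, 0, 0], "twist": 0.0, "jaw": 0.3},
    {"xyz": [0, 0, -30], "twist": 0.0, "jaw": 0.3},
    {"xyz": [0, 0, -85], "twist": 0.0, "jaw": 0.3}
  ]
}}

```text
time: 18.73
ee_pos: [0.6211, 0.0083, 0.113]
tcp_rot: [-179.8, -0.0, 92.0]
wrist_force: [1.1, 0.2, 0.7]
opening: 0.0558
grasp_force: 0.0
```

>>> {"op": "apply_moves", "data": {
  "motion": [
    {"xyz": [0, 0, -40], "twist": 0.0, "jaw": 0.4},
    {"xyz": [0, 0, -50], "twist": 0.0, "jaw": 0.4},
    {"xyz": [0, 0, -50], "twist": 0.0, "jaw": 0.4}
  ]
}}

```text
time: 19.1
ee_pos: [0.6227, 0.0084, 0.1642]
tcp_rot: [180.0, 0.0, 92.0]
wrist_force: [-1.2, 0.4, -0.5]
opening: 0.0598
grasp_force: 0.0
```

```bash
python3 -c "
from pads import *
held('blue',.08,.12); to(.449,-.2505,.162,92)"
```

```text
19.1 [0.62267618 0.00835316 0.16424232] 92.00401366004901 0.05978873118700919
blue cap 1144 622.2 8.2 15.3 z 0.0979
shift [-252.6 -182.2    1.1] norm 311.0 twist 0.0 rows 5.0
```

Blue is placed at (0.622, 0.008), on its pad. Yellow is next.

>>> {"op": "apply_moves", "data": {
  "motion": [
    {"xyz": [-40, -29, 0], "twist": 0.0, "jaw": 0.4},
    {"xyz": [-85, -61, 0], "twist": 0.0, "jaw": 0.4},
    {"xyz": [-130, -94, 0], "twist": 0.0, "jaw": 0.4},
    {"xyz": [-178, -128, 0], "twist": 0.0, "jaw": 0.4},
    {"xyz": [-225, -162, 0], "twist": 0.0, "jaw": 0.4}
  ]
}}

```text
time: 19.77
ee_pos: [0.4665, -0.2231, 0.1622]
tcp_rot: [-179.9, -0.1, 92.0]
wrist_force: [1.0, 0.7, 1.1]
opening: 0.0597
grasp_force: 0.0
```

>>> {"op": "apply_moves", "data": {
  "motion": [
    {"xyz": [-28, -20, 0], "twist": 0.0, "jaw": 0.4},
    {"xyz": [-28, -20, 0], "twist": 0.0, "jaw": 0.4},
    {"xyz": [-28, -20, 0], "twist": 0.0, "jaw": 0.4}
  ]
}}

```text
time: 20.15
ee_pos: [0.4492, -0.2504, 0.163]
tcp_rot: [-179.9, -0.1, 92.0]
wrist_force: [1.0, 0.9, -0.9]
opening: 0.0598
grasp_force: 0.0
```

Run:
```python
from pads import *
cap("yellow",(.449,-.25))
o=sensors.get_obs();print(o["ee_pos"],o["tcp_rot"][2],o["opening"])
to(.449,-.2505,.02,92)
```

```text
yellow cap 1044 mean [ 0.4488 -0.2504  0.0923] circ 448.9 -250.5 15.4
[ 0.44950502 -0.25013825  0.16327944] 92.04009988570078 0.059844631848522116
shift [ -0.3  -0.5 143.3] norm 143.0 twist 0.001 rows 2.3
```

>>> {"op": "apply_moves", "data": {
  "motion": [
    {"xyz": [0, 0, 30], "twist": 0.0, "jaw": 0.4},
    {"xyz": [0, 0, 80], "twist": 0.0, "jaw": 0.4},
    {"xyz": [0, 0, 125], "twist": 0.0, "jaw": 0.4},
    {"xyz": [0, 0, 142], "twist": 0.0, "jaw": 0.4},
    {"xyz": [0, 0, 142], "twist": 0.0, "jaw": 0.2}
  ]
}}

```text
time: 20.82
ee_pos: [0.4493, -0.2501, 0.0219]
tcp_rot: [-179.9, -0.1, 92.1]
wrist_force: [0.6, -0.4, -0.1]
opening: 0.0514
grasp_force: 0.0
```

>>> {"op": "apply_moves", "data": {
  "motion": [
    {"xyz": [0, 0, 0], "twist": 0.0, "jaw": -0.1},
    {"xyz": [0, 0, 0], "twist": 0.0, "jaw": -0.5},
    {"xyz": [0, 0, 0], "twist": 0.0, "jaw": -0.5},
    {"xyz": [0, 0, 0], "twist": 0.0, "jaw": -0.5}
  ],
  "grip_force": 30
}}

```text
time: 21.32
ee_pos: [0.4503, -0.2514, 0.0237]
tcp_rot: [179.9, 0.1, 92.0]
wrist_force: [-0.4, 0.2, 6.8]
opening: 0.0411
grasp_force: 31.6
```

Run:
```python
from h import *
o=sensors.get_obs();print(o["ee_pos"],o["tcp_rot"][2],o["opening"],o["grasp_force"])
to(.624,-.048,.17,92)
```

```text
[ 0.45028137 -0.25135728  0.02374514] 91.9975178561517 0.04106142199753519 31.554552912712097
shift [ 197.2  180.7 -146.3] norm 305.0 twist -0.0 rows 4.9
```

>>> {"op": "apply_moves", "data": {
  "motion": [
    {"xyz": [0, 0, -30], "twist": 0.0, "jaw": -0.5},
    {"xyz": [0, 0, -80], "twist": 0.0, "jaw": -0.5},
    {"xyz": [3, 3, -135], "twist": 0.0, "jaw": -0.5},
    {"xyz": [30, 28, -150], "twist": 0.0, "jaw": -0.5},
    {"xyz": [67, 62, -150], "twist": 0.0, "jaw": -0.5}
  ]
}}

```text
time: 21.95
ee_pos: [0.5101, -0.182, 0.1747]
tcp_rot: [179.8, 0.1, 91.9]
wrist_force: [0.7, -1.4, -1.6]
opening: 0.0411
grasp_force: 31.0
```

>>> {"op": "apply_moves", "data": {
  "motion": [
    {"xyz": [40, 36, 0], "twist": 0.0, "jaw": -0.5},
    {"xyz": [80, 73, 0], "twist": 0.0, "jaw": -0.5},
    {"xyz": [112, 103, 0], "twist": 0.0, "jaw": -0.5},
    {"xyz": [127, 117, 0], "twist": 0.0, "jaw": -0.5},
    {"xyz": [130, 119, 0], "twist": 0.0, "jaw": -0.5}
  ]
}}

```text
time: 22.58
ee_pos: [0.6236, -0.0471, 0.1719]
tcp_rot: [-180.0, 0.0, 92.1]
wrist_force: [-0.6, -0.4, -1.2]
opening: 0.0408
grasp_force: 31.0
```

>>> {"op": "apply_moves", "data": {
  "motion": [
    {"xyz": [0, 0, 0], "twist": 0.0, "jaw": -0.5},
    {"xyz": [0, 0, 0], "twist": 0.0, "jaw": -0.5}
  ]
}}

```text
time: 22.82
ee_pos: [0.6229, -0.0488, 0.1727]
tcp_rot: [180.0, 0.0, 91.9]
wrist_force: [0.0, 0.2, -0.8]
opening: 0.041
grasp_force: 31.0
```

```bash
python3 -c "
from pads import *
held('yellow')"
```

```text
22.825 [ 0.62287723 -0.04876781  0.17268768] 91.92726085343863 0.040961426071329785
yellow cap 4680 623.8 -48.5 15.8 z 0.241
```

>>> {"op": "apply_moves", "data": {
  "motion": [
    {"xyz": [0, 1, 25], "twist": 0.0, "jaw": -0.5},
    {"xyz": [0, 1, 60], "twist": 0.0, "jaw": -0.5},
    {"xyz": [0, 1, 95], "twist": 0.0, "jaw": -0.5},
    {"xyz": [0, 1, 115], "twist": 0.0, "jaw": -0.5},
    {"xyz": [0, 1, 127], "twist": 0.0, "jaw": -0.5}
  ]
}}

```text
time: 23.5
ee_pos: [0.6237, -0.0482, 0.0444]
tcp_rot: [-179.9, -0.0, 92.0]
wrist_force: [0.5, -0.1, -0.2]
opening: 0.041
grasp_force: 31.0
```

>>> {"op": "apply_moves", "data": {
  "motion": [
    {"xyz": [0, 0, 5], "twist": 0.0, "jaw": -0.5},
    {"xyz": [0, 0, 9], "twist": 0.0, "jaw": -0.5},
    {"xyz": [0, 0, 13], "twist": 0.0, "jaw": -0.5},
    {"xyz": [0, 0, 15], "twist": 0.0, "jaw": -0.5}
  ]
}}

```text
time: 24.0
ee_pos: [0.6246, -0.0476, 0.0308]
tcp_rot: [180.0, 0.0, 92.0]
wrist_force: [-5.6, 0.7, 13.0]
opening: 0.0413
grasp_force: 32.3
```

>>> {"op": "apply_moves", "data": {
  "motion": [
    {"xyz": [0, 0, 0], "twist": 0.0, "jaw": 0.05},
    {"xyz": [0, 0, 0], "twist": 0.0, "jaw": 0.3},
    {"xyz": [0, 0, 0], "twist": 0.0, "jaw": 0.3},
    {"xyz": [0, 0, -30], "twist": 0.0, "jaw": 0.3},
    {"xyz": [0, 0, -85], "twist": 0.0, "jaw": 0.3}
  ]
}}

```text
time: 24.62
ee_pos: [0.6231, -0.0475, 0.114]
tcp_rot: [-179.7, -0.0, 92.0]
wrist_force: [1.3, -0.6, 0.2]
opening: 0.0554
grasp_force: 0.0
```

>>> {"op": "apply_moves", "data": {
  "motion": [
    {"xyz": [0, 0, -50], "twist": 0.0, "jaw": 0},
    {"xyz": [20, -40, -65], "twist": 0.0, "jaw": -0.4},
    {"xyz": [40, -80, -65], "twist": 0.0, "jaw": -0.4},
    {"xyz": [60, -120, -65], "twist": 0.0, "jaw": -0.4},
    {"xyz": [60, -120, -65], "twist": 0.0, "jaw": -0.4}
  ]
}}

```text
time: 25.25
ee_pos: [0.5006, 0.009, 0.1812]
tcp_rot: [179.9, -0.0, 92.1]
wrist_force: [0.1, 0.1, -0.2]
opening: 0.0256
grasp_force: 0.0
```

Run:
```python
from pads import *
o=sensors.get_obs();print(o["time"],o["ee_pos"],o["tcp_rot"][2],o["opening"])
im,d=camera("wrist"); pr=P("wrist"); w=cloud("wrist",d,pr); T,dt=camera("side"); s=cloud("side",dt); U,dU=camera("top")
for n,I,cl in(("wrist",im,w),("side",T,s)):
    m=mask(I,"orange").astype(bool)
    q=cl[m&(cl[...,2]>.06)&(cl[...,2]<.14)&(np.abs(cl[...,0]-.45)<.05)&(np.abs(cl[...,1]-.04)<.1)]
    if len(q): print(n,"handle",len(q),q.mean(0).round(4),q.min(0).round(4),q.max(0).round(4))
    for c in("red","blue","yellow"):
        q=cl[mask(I,c).astype(bool)&(cl[...,2]>.085)&(cl[...,2]<.11)&(np.abs(cl[...,0]-.62)<.05)&(np.abs(cl[...,1]-.01)<.09)]
        if len(q): print(n,c,len(q),q.mean(0).round(4))
cv2.imwrite("pics/v4.png",np.hstack([cv2.resize(im,(440,275)),cv2.resize(T[130:310,230:430],(305,275))])[:,:,::-1])
to(.446,.037,.115,92)
```

```text
25.25 [0.50058974 0.00903944 0.18123621] 92.08322547629282 0.02557689084576394
wrist handle 2606 [0.4553 0.0398 0.1006] [ 0.4417 -0.0257  0.0948] [0.4935 0.0932 0.1039]
wrist red 1263 [0.6202 0.0673 0.0989]
wrist blue 1012 [0.6237 0.0079 0.099 ]
wrist yellow 824 [ 0.6252 -0.0472  0.099 ]
side handle 133 [0.454  0.0345 0.1004] [ 0.4412 -0.0257  0.093 ] [0.4919 0.0928 0.1098]
side red 90 [0.6205 0.068  0.0992]
side blue 89 [0.6242 0.0083 0.0996]
side yellow 90 [ 0.6256 -0.0478  0.0994]
shift [ 30.9 -55.9  65.5] norm 92.0 twist 0.0 rows 1.5
```

View pics/v4.png

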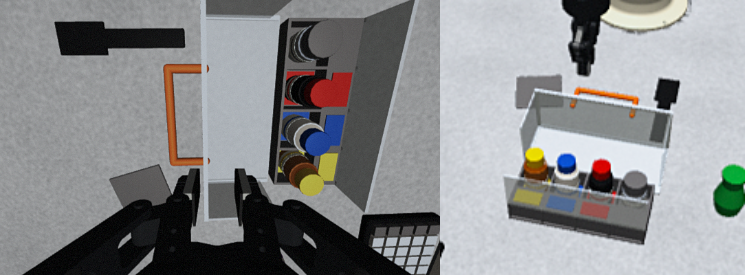

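All three bottles stand on their pads, with their caps at z≈0.099, next to the jar. The handle bar is at x≈0.446. I grip it again.

>>> {"op": "apply_moves", "data": {
  "motion": [
    {"xyz": [14, -28, 0], "twist": 0.0, "jaw": -0.45},
    {"xyz": [28, -55, 20], "twist": 0.0, "jaw": -0.45},
    {"xyz": [28, -55, 50], "twist": 0.0, "jaw": -0.45},
    {"xyz": [28, -55, 50], "twist": 0.0, "jaw": -0.45}
  ]
}}

```text
time: 25.9
ee_pos: [0.4459, 0.0339, 0.1286]
tcp_rot: [-179.8, 0.0, 92.0]
wrist_force: [0.1, -0.2, 0.3]
opening: 0.0236
grasp_force: 0.0
```

Run:
```python
from h import *
o=sensors.get_obs();print(o["time"],o["ee_pos"],o["opening"],o["wrist_force"])
to(.4462,.036,.0625,92)
```

```text
25.9 [0.44590324 0.03394015 0.12856806] 0.02358319726018565 [ 0.11915965 -0.20653545  0.34844677]
shift [ 2.   0.4 66.1] norm 66.0 twist -0.0 rows 1.1
```

>>> {"op": "apply_moves", "data": {
  "motion": [
    {"xyz": [2, 0, 30], "twist": 0.0, "jaw": -0.45},
    {"xyz": [2, 0, 55], "twist": 0.0, "jaw": -0.45},
    {"xyz": [2, 0, 66], "twist": 0.0, "jaw": -0.45},
    {"xyz": [2, 0, 66], "twist": 0.0, "jaw": -0.45}
  ]
}}

```text
time: 26.4
ee_pos: [0.4467, 0.036, 0.0646]
tcp_rot: [-180.0, 0.0, 92.0]
wrist_force: [-0.3, -0.3, 0.2]
opening: 0.0232
grasp_force: 0.0
```

>>> {"op": "apply_moves", "data": {
  "motion": [
    {"xyz": [0, 0, 0], "twist": 0.0, "jaw": -1},
    {"xyz": [0, 0, 0], "twist": 0.0, "jaw": -1},
    {"xyz": [0, 0, 0], "twist": 0.0, "jaw": -1}
  ],
  "grip_force": 20
}}

```text
time: 26.78
ee_pos: [0.4458, 0.0361, 0.0654]
tcp_rot: [-179.9, 0.0, 92.0]
wrist_force: [-7.0, -1.8, 3.5]
opening: 0.0088
grasp_force: 20.7
```

>>> {"op": "apply_moves", "data": {
  "motion": [
    {"xyz": [0, 7, -10], "twist": 0.0, "jaw": -1},
    {"xyz": [0, 18, -23], "twist": 0.0, "jaw": -1},
    {"xyz": [0, 30, -35], "twist": 0.0, "jaw": -1},
    {"xyz": [0, 42, -45], "twist": 0.0, "jaw": -1},
    {"xyz": [0, 56, -54], "twist": 0.0, "jaw": -1}
  ]
}}

```text
time: 27.4
ee_pos: [0.5015, 0.0381, 0.121]
tcp_rot: [-180.0, 0.0, 92.0]
wrist_force: [-9.6, -1.6, 9.8]
opening: 0.0089
grasp_force: 21.4
```

>>> {"op": "apply_moves", "data": {
  "motion": [
    {"xyz": [0, 15, -7], "twist": 0.0, "jaw": -1},
    {"xyz": [0, 30, -13], "twist": 0.0, "jaw": -1},
    {"xyz": [0, 46, -18], "twist": 0.0, "jaw": -1},
    {"xyz": [0, 62, -21], "twist": 0.0, "jaw": -1},
    {"xyz": [0, 78, -22], "twist": 0.0, "jaw": -1}
  ]
}}

```text
time: 28.02
ee_pos: [0.581, 0.0409, 0.1423]
tcp_rot: [179.9, 0.0, 92.0]
wrist_force: [-4.0, -0.2, 2.1]
opening: 0.009
grasp_force: 21.6
```

>>> {"op": "apply_moves", "data": {
  "motion": [
    {"xyz": [0, 16, 1], "twist": 0.0, "jaw": -1},
    {"xyz": [0, 32, 2], "twist": 0.0, "jaw": -1},
    {"xyz": [0, 48, 6], "twist": 0.0, "jaw": -1},
    {"xyz": [0, 60, 10], "twist": 0.0, "jaw": -1},
    {"xyz": [0, 69, 14], "twist": 0.0, "jaw": -1}
  ]
}}

```text
time: 28.65
ee_pos: [0.6506, 0.0433, 0.1278]
tcp_rot: [179.8, 0.0, 92.0]
wrist_force: [-0.6, -1.2, 4.9]
opening: 0.0091
grasp_force: 22.4
```

>>> {"op": "apply_moves", "data": {
  "motion": [
    {"xyz": [0, 5, 2], "twist": 0.0, "jaw": -1},
    {"xyz": [0, 9, 4], "twist": 0.0, "jaw": -1},
    {"xyz": [0, 9, 5], "twist": 0.0, "jaw": -1}
  ]
}}

```text
time: 29.02
ee_pos: [0.6599, 0.0436, 0.1232]
tcp_rot: [179.8, -0.0, 92.0]
wrist_force: [2.1, 0.2, 8.8]
opening: 0.0089
grasp_force: 22.9
```

Run:
```python
from pads import *
o=sensors.get_obs();print(o["time"],o["ee_pos"],o["wrist_force"])
for n in("wrist","side"):
    I,d=camera(n); cl=cloud(n,d); m=mask(I,"orange").astype(bool)
    q=cl[m&(cl[...,2]>.13)&(cl[...,2]<.18)&(np.abs(cl[...,0]-.65)<.05)&(np.abs(cl[...,1]-.04)<.1)]
    if len(q): print(n,"handle",len(q),np.median(q,0).round(4),q.min(0).round(4),q.max(0).round(4))
```

```text
29.025 [0.65985835 0.04360717 0.12315898] [2.07864546 0.18285653 8.78406397]
wrist handle 3839 [0.6597 0.0589 0.163 ] [0.6543 0.0026 0.1591] [0.6656 0.0997 0.1654]
side handle 146 [0.6616 0.0587 0.1611] [ 0.6542 -0.0188  0.1304] [0.6677 0.0977 0.1667]
```

>>> {"op": "apply_moves", "data": {
  "motion": [
    {"xyz": [0, 3, 2], "twist": 0.0, "jaw": -1},
    {"xyz": [0, 5, 3], "twist": 0.0, "jaw": -1},
    {"xyz": [0, 5, 3], "twist": 0.0, "jaw": -1}
  ]
}}

```text
time: 29.5
ee_pos: [0.6613, 0.0437, 0.1222]
tcp_rot: [-179.9, -0.0, 92.0]
wrist_force: [-21.2, -2.1, 23.9]
opening: 0.0088
grasp_force: 24.6
```

Run:
```python
from pads import *
o=sensors.get_obs();print(o["time"],o["ee_pos"],o["wrist_force"])
for n in("wrist","side"):
    I,d=camera(n); cl=cloud(n,d); m=mask(I,"orange").astype(bool)
    q=cl[m&(cl[...,2]>.13)&(cl[...,2]<.18)&(np.abs(cl[...,0]-.65)<.05)&(np.abs(cl[...,1]-.04)<.1)]
    if len(q): print(n,"handle",len(q),np.median(q,0).round(4))
```

```text
29.5 [0.66125508 0.04368786 0.12216561] [-21.24508353  -2.0882177   23.94877984]
wrist handle 3860 [0.661  0.0585 0.1623]
side handle 142 [0.6629 0.0591 0.1599]
```

It is hard against the shut stop. I release and lift away.

>>> {"op": "apply_moves", "data": {
  "motion": [
    {"xyz": [0, -2, 0], "twist": 0.0, "jaw": -0.5},
    {"xyz": [0, -3, 0], "twist": 0.0, "jaw": -0.4},
    {"xyz": [0, -3, 0], "twist": 0.0, "jaw": -0.4},
    {"xyz": [0, -3, -25], "twist": 0.0, "jaw": -0.4},
    {"xyz": [0, -3, -80], "twist": 0.0, "jaw": -0.4}
  ]
}}

```text
time: 30.22
ee_pos: [0.6592, 0.0436, 0.1961]
tcp_rot: [-179.7, 0.0, 92.0]
wrist_force: [2.1, -0.1, 0.2]
opening: 0.0253
grasp_force: 0.0
```

>>> {"op": "apply_moves", "data": {
  "motion": [
    {"xyz": [0, -40, -40], "twist": 0.0, "jaw": -0.4},
    {"xyz": [0, -90, -60], "twist": 0.0, "jaw": -0.4},
    {"xyz": [0, -120, -60], "twist": 0.0, "jaw": -0.4},
    {"xyz": [0, -120, -60], "twist": 0.0, "jaw": -0.4},
    {"xyz": [0, -120, -60], "twist": 0.0, "jaw": -0.4}
  ]
}}

```text
time: 30.85
ee_pos: [0.5409, 0.0395, 0.258]
tcp_rot: [180.0, -0.0, 92.0]
wrist_force: [0.1, 0.1, 0.5]
opening: 0.0257
grasp_force: 0.0
```

Run:
```python
from pads import *
o=sensors.get_obs();print(o["time"],o["ee_pos"],o["wrist_force"])
for n in("wrist","side"):
    I,d=camera(n); cl=cloud(n,d); m=mask(I,"orange").astype(bool)
    q=cl[m&(cl[...,2]>.13)&(cl[...,2]<.18)&(np.abs(cl[...,0]-.65)<.05)&(np.abs(cl[...,1]-.04)<.1)]
    if len(q): print(n,"handle",len(q),np.median(q,0).round(4))
cv2.imwrite("pics/f.png",cv2.resize(I[140:310,160:480],None,fx=2,fy=2)[:,:,::-1])
```

```text
30.85 [0.5409182  0.03953148 0.25796017] [0.1452695  0.11415563 0.45354241]
wrist handle 1227 [0.6601 0.0463 0.1621]
side handle 205 [0.6634 0.0382 0.1615]
```

View pics/f.png

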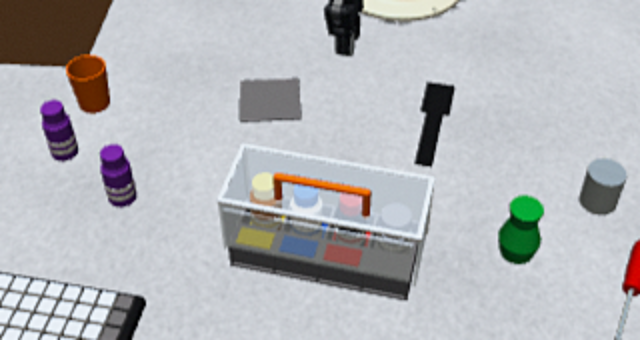

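The cover is shut, all three bottles stand upright inside, and the bystanders have not moved.

```bash
python3 -c "
from h import *
print(bot.job_done())"
```

```text
the job is handed in; nothing more can be done
None
```

I handed the job in at about 31 s; the last camera check showed the red, blue and yellow bottles upright on their pads, the cover shut against its stop and everything else in place, but the hand-in call gave no verdict.

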